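Spring and bonnet the safety valves at the trade counter

ROBOT

A 7-joint arm with a two-finger parallel gripper is mounted at the origin on the work surface. World frame = base frame: x ahead of the robot, y to its left, z up, the work surface at z = 0. Lengths are in m, angles in rad, forces in N, time in s.
With the tool pointing down it reaches from about 0.4 to 0.9 m from the base axis. Payload 5.6 kg.
Tool frame: the origin (TCP) lies on the centre line of the jaws, within the pads' length; the fingertips stand 11 mm ahead of it and the grasp point (between the pads) lies 8 mm behind it (env.tip_extent is the distance from the TCP to the fingertips, in m); z points along the fingers, x is the direction in which the jaws open and shut, and the axes are right-handed (so a half turn about z gives the same grasp; the last joint's range is limited). The gripper opens to 92 mm and grips with 3 to 60 N. Pads are 20 mm wide; open, the fingers measure 128 mm over their backs; the gripper's body (75 mm by 189 mm) begins 69 mm behind the grasp point.
Start: joints at [1.233, 0.468, -0.012, 1.603, 0.006, 1.071, -0.056], TCP at [0.189, -0.622, 0.202] pointing down, gripper open.
Joint ranges: [-2.53, 2.53], [-0.31, 2.02], [-1.57, 1.55], [0.28, 2.44], [-1.29, 4.43], [0.15, 1.84], [-2.92, 2.92]. Speed limits (rad/s): [2.57, 2.57, 3.14, 3.14, 3.14, 3.14, 3.14].

INTERFACE

Orientations are given as a rotation vector (axis times angle).
In Python, from plant import env, grip, optics, job, read_t, read_joints, read_joint_velocities, read_joint_torque, read_tool_pos, read_tcp_rot, read_wrist_force, read_torque, read_opening gives the robot as it stands. Calls block until the motion is done:
- env.move_pose(position, orientation): joint-space move of the TCP to a pose.
- env.move_straight(position, max_speed=0.15, frame=None): straight line of the TCP; frame=None keeps the orientation; max_speed is the mean speed in m/s.
- env.move_joints(angles): joint-space move.
- grip(opening, effort=None): opening from 0.0 (shut) to 1.0 (fully open); effort is the grip in N (None keeps the last); returns when the fingers have stopped.
- env.dwell(seconds).
- env.solve_ik(position, orientation): joint angles nearest the present ones, or None.
- optics.camera(name): name is "scene" or "top" or "wrist"; returns a dict with "frame" (384x512x3 uint8, blue, green, red), "range_z" (384x512 float32, m along the optical axis (not along the pixel's ray), 0 where there is no reading), "camera_matrix" (3x3 intrinsics, pixels), "dist_coeffs" ([k1, k2, p1, p2, k3] as OpenCV has them; the pictures are not rectified), "position" and "attitude" of the camera in the world. Camera axes: x right, y down, z forward; pixel columns grow to the right and rows downward; lengths in m; the calibration is good to about 2 mm. A picture is of the moment at which its call begins.
A pose or a line that the arm cannot do raises env.MotionError and nothing moves.
- job.hand_in(): hands the job in, once; it reports no verdict.
Readings, each from a call of its own:
- read_t(): time.
- read_joints(): joint angles.
- read_joint_velocities(): joint speeds.
- read_joint_torque(): joint torques, N m.
- read_tool_pos(): TCP position.
- read_tcp_rot(): TCP orientation.
- read_wrist_force(): force on the tool from outside, world axes, zero at the start.
- read_torque(): the same for the moment, N m.
- read_opening(): opening from 0.0 (shut) to 1.0 (fully open).
Only numpy, scipy, OpenCV 4.12 (cv2) and the standard library are available. Lean on these libraries where they do the work, as an engineer would, in place of code of your own. Each camera call takes 0.05 s, during which the arm holds its last target. There are 200 camera calls.

TASK

Make up every safety valve standing on the counter: swing the spares cabinet's glazed door right up by its handle, take a coil spring for each valve and thread it over the upright spindle until it stands on the spring plate, twisting it a little if a coil snags, then set a blue bonnet over it, fully down on the valve's shoulder, with its lever pointing straight away from the valve's outlet. When all are made up, shut the cabinet door again; surplus springs and bonnets are stock and are not needed, and the paste jar, spanner and carton stay where they are.

Things in the scene. Friction and masses are not known exactly. Their poses are not given: they have to be found in the camera images.
- door (a joint): the cabinet's glazed top door: a clear pane in an aluminium frame, 200 x 300 mm, 8 mm thick. 0 = shut (level), grows as it swings up, about 1.57 = upright, stops at 1.95 rad. The hinge is stiff: the door stays where it is left; lifting it at the handle takes about 6 N
- door_handle (a point): middle of the door's black handle bar (11 mm thick, 110 mm long, parallel to the hinge); the bar stands 35 mm off the door's outer face, 18 mm from the free edge; with the door shut it is 143 mm above the counter and fingers can straddle it from above. It moves with the door
- door_hinge (a point): point on the hinge line at its middle, fixed to the cabinet, 100 mm above the counter; +x points from the free edge towards the hinge (the door, when shut, reaches from here towards -x), the hinge line runs along y. The middle of the shut handle lies at (-0.182, 0, +0.0435) m in this frame; the door turns about +y
- cabinet: grey steel spares cabinet lying on the counter, 200 (x) x 300 (y) x 100 mm high, open at the top under its door, walls 6 mm, inner floor 6 mm above the counter; fixed. Origin at the centre of its underside, axes as for door_hinge; three springs stand in a row along its y axis, any that are not needed stay there as stock
- valve_a: brass safety valve body held spindle-up on a dark steel foot (100 mm wide, 12 mm high), standing free on the counter but heavy, 3 kg; there are two or three of them. Origin at the centre of its underside on the spindle axis, z up, +x towards its side outlet (a short pipe stub whose collar, 48 mm across, ends 64 mm from the axis, centre 45 mm up). Its flat shoulder, 72 mm across, lies 74 mm above the counter: the bonnet's rim sits there
- seat_a (a point): centre of the top of that valve's round steel spring plate (43 mm across, standing 6 mm above the shoulder), 80 mm above the counter: the spring stands here, around the upright spindle, which is 20 mm thick, with a 9 mm long tapered end, its tip 87 mm above this point
- valve_b: brass safety valve body held spindle-up on a dark steel foot (100 mm wide, 12 mm high), standing free on the counter but heavy, 3 kg; there are two or three of them. Origin at the centre of its underside on the spindle axis, z up, +x towards its side outlet (a short pipe stub whose collar, 48 mm across, ends 64 mm from the axis, centre 45 mm up). Its flat shoulder, 72 mm across, lies 74 mm above the counter: the bonnet's rim sits there
- seat_b (a point): centre of the top of that valve's round steel spring plate (43 mm across, standing 6 mm above the shoulder), 80 mm above the counter: the spring stands here, around the upright spindle, which is 20 mm thick, with a 9 mm long tapered end, its tip 87 mm above this point
- valve_c: brass safety valve body held spindle-up on a dark steel foot (100 mm wide, 12 mm high), standing free on the counter but heavy, 3 kg; there are two or three of them. Origin at the centre of its underside on the spindle axis, z up, +x towards its side outlet (a short pipe stub whose collar, 48 mm across, ends 64 mm from the axis, centre 45 mm up). Its flat shoulder, 72 mm across, lies 74 mm above the counter: the bonnet's rim sits there
- seat_c (a point): centre of the top of that valve's round steel spring plate (43 mm across, standing 6 mm above the shoulder), 80 mm above the counter: the spring stands here, around the upright spindle, which is 20 mm thick, with a 9 mm long tapered end, its tip 87 mm above this point
- spring_a_mid (a point): centre (half-way up, on the axis) of a steel coil spring: 75 mm long, 40 to 42 mm outside, free bore 26 mm, wire 5 mm, flat closed ends, 0.12 kg, stiff (treat as rigid); stands upright, z along the axis. The three are alike
- spring_b_mid (a point): centre (half-way up, on the axis) of a steel coil spring: 75 mm long, 40 to 42 mm outside, free bore 26 mm, wire 5 mm, flat closed ends, 0.12 kg, stiff (treat as rigid); stands upright, z along the axis. The three are alike
- spring_c_mid (a point): centre (half-way up, on the axis) of a steel coil spring: 75 mm long, 40 to 42 mm outside, free bore 26 mm, wire 5 mm, flat closed ends, 0.12 kg, stiff (treat as rigid); stands upright, z along the axis. The three are alike
- bonnet_a_mid (a point): centre (on the axis, 52.5 mm above its rim) of a blue bonnet with a brass rim: an upside-down cup 105 mm high, 60 mm outside, 48 mm bore, 98 mm deep inside, open below, 0.35 kg; z up, +x towards its easing lever. The lever, steel with a red grip, 6 mm thick and 13 to 16 mm wide, lies across the top 113 to 121 mm above the rim and reaches 85 mm from the axis. The three are alike
- lever_a_tip (a point): outer end of that bonnet's lever, 85 mm from the axis, 116 mm above the rim
- bonnet_b_mid (a point): centre (on the axis, 52.5 mm above its rim) of a blue bonnet with a brass rim: an upside-down cup 105 mm high, 60 mm outside, 48 mm bore, 98 mm deep inside, open below, 0.35 kg; z up, +x towards its easing lever. The lever, steel with a red grip, 6 mm thick and 13 to 16 mm wide, lies across the top 113 to 121 mm above the rim and reaches 85 mm from the axis. The three are alike
- lever_b_tip (a point): outer end of that bonnet's lever, 85 mm from the axis, 116 mm above the rim
- bonnet_c_mid (a point): centre (on the axis, 52.5 mm above its rim) of a blue bonnet with a brass rim: an upside-down cup 105 mm high, 60 mm outside, 48 mm bore, 98 mm deep inside, open below, 0.35 kg; z up, +x towards its easing lever. The lever, steel with a red grip, 6 mm thick and 13 to 16 mm wide, lies across the top 113 to 121 mm above the rim and reaches 85 mm from the axis. The three are alike
- lever_c_tip (a point): outer end of that bonnet's lever, 85 mm from the axis, 116 mm above the rim
- paste_jar_mid (a point): bystander: jar of jointing paste, 68 mm across, 75 mm high; its centre
- spanner: bystander: spanner, 200 mm long, lying on the counter
- carton_mid (a point): bystander: small cardboard carton 90 x 120 x 60 mm; its centre
Things that resemble listed ones, but are neither listed nor needed, are in the scene too. Leave any green look-alike of the part that bears bonnet_a_mid alone.

How it is judged:
On the way:
1. the cabinet door is swung right up (past 1.3 rad, about 75 degrees) (value of joint door above 1.3 rad), for 0.2 s.
At the end, for the whole second after the job is handed in: Door shut (0.06 rad); on every valve present a spring stands upright around the spindle on the plate (7 mm aside, 4.5 mm in height), and over it an upright bonnet sits on the shoulder (6 mm aside, 4 mm in height), lever away from the outlet (tip within 26 mm of its line, 17 deg) (value of joint door below 0.06 rad and ((horizontal distance between spring_a_mid and seat_a below 0.007 m and z of spring_a_mid in the frame of seat_a between 0.033 and 0.042 m and angle between spring_a_mid's own z axis and vertical below 0.12 rad) or (horizontal distance between spring_b_mid and seat_a below 0.007 m and z of spring_b_mid in the frame of seat_a between 0.033 and 0.042 m and angle between spring_b_mid's own z axis and vertical below 0.12 rad) or (horizontal distance between spring_c_mid and seat_a below 0.007 m and z of spring_c_mid in the frame of seat_a between 0.033 and 0.042 m and angle between spring_c_mid's own z axis and vertical below 0.12 rad)) and ((horizontal distance between bonnet_a_mid and seat_a below 0.006 m and z of bonnet_a_mid in the frame of valve_a between 0.1225 and 0.1305 m and angle between bonnet_a_mid's own z axis and vertical below 0.06 rad and x of lever_a_tip in the frame of valve_a below -0.05 m and y of lever_a_tip in the frame of valve_a between -0.026 and 0.026 m) or (horizontal distance between bonnet_b_mid and seat_a below 0.006 m and z of bonnet_b_mid in the frame of valve_a between 0.1225 and 0.1305 m and angle between bonnet_b_mid's own z axis and vertical below 0.06 rad and x of lever_b_tip in the frame of valve_a below -0.05 m and y of lever_b_tip in the frame of valve_a between -0.026 and 0.026 m) or (horizontal distance between bonnet_c_mid and seat_a below 0.006 m and z of bonnet_c_mid in the frame of valve_a between 0.1225 and 0.1305 m and angle between bonnet_c_mid's own z axis and vertical below 0.06 rad and x of lever_c_tip in the frame of valve_a below -0.05 m and y of lever_c_tip in the frame of valve_a between -0.026 and 0.026 m)) and ((horizontal distance between spring_a_mid and seat_b below 0.007 m and z of spring_a_mid in the frame of seat_b between 0.033 and 0.042 m and angle between spring_a_mid's own z axis and vertical below 0.12 rad) or (horizontal distance between spring_b_mid and seat_b below 0.007 m and z of spring_b_mid in the frame of seat_b between 0.033 and 0.042 m and angle between spring_b_mid's own z axis and vertical below 0.12 rad) or (horizontal distance between spring_c_mid and seat_b below 0.007 m and z of spring_c_mid in the frame of seat_b between 0.033 and 0.042 m and angle between spring_c_mid's own z axis and vertical below 0.12 rad)) and ((horizontal distance between bonnet_a_mid and seat_b below 0.006 m and z of bonnet_a_mid in the frame of valve_b between 0.1225 and 0.1305 m and angle between bonnet_a_mid's own z axis and vertical below 0.06 rad and x of lever_a_tip in the frame of valve_b below -0.05 m and y of lever_a_tip in the frame of valve_b between -0.026 and 0.026 m) or (horizontal distance between bonnet_b_mid and seat_b below 0.006 m and z of bonnet_b_mid in the frame of valve_b between 0.1225 and 0.1305 m and angle between bonnet_b_mid's own z axis and vertical below 0.06 rad and x of lever_b_tip in the frame of valve_b below -0.05 m and y of lever_b_tip in the frame of valve_b between -0.026 and 0.026 m) or (horizontal distance between bonnet_c_mid and seat_b below 0.006 m and z of bonnet_c_mid in the frame of valve_b between 0.1225 and 0.1305 m and angle between bonnet_c_mid's own z axis and vertical below 0.06 rad and x of lever_c_tip in the frame of valve_b below -0.05 m and y of lever_c_tip in the frame of valve_b between -0.026 and 0.026 m)) and ((horizontal distance between spring_a_mid and seat_c below 0.007 m and z of spring_a_mid in the frame of seat_c between 0.033 and 0.042 m and angle between spring_a_mid's own z axis and vertical below 0.12 rad) or (horizontal distance between spring_b_mid and seat_c below 0.007 m and z of spring_b_mid in the frame of seat_c between 0.033 and 0.042 m and angle between spring_b_mid's own z axis and vertical below 0.12 rad) or (horizontal distance between spring_c_mid and seat_c below 0.007 m and z of spring_c_mid in the frame of seat_c between 0.033 and 0.042 m and angle between spring_c_mid's own z axis and vertical below 0.12 rad)) and ((horizontal distance between bonnet_a_mid and seat_c below 0.006 m and z of bonnet_a_mid in the frame of valve_c between 0.1225 and 0.1305 m and angle between bonnet_a_mid's own z axis and vertical below 0.06 rad and x of lever_a_tip in the frame of valve_c below -0.05 m and y of lever_a_tip in the frame of valve_c between -0.026 and 0.026 m) or (horizontal distance between bonnet_b_mid and seat_c below 0.006 m and z of bonnet_b_mid in the frame of valve_c between 0.1225 and 0.1305 m and angle between bonnet_b_mid's own z axis and vertical below 0.06 rad and x of lever_b_tip in the frame of valve_c below -0.05 m and y of lever_b_tip in the frame of valve_c between -0.026 and 0.026 m) or (horizontal distance between bonnet_c_mid and seat_c below 0.006 m and z of bonnet_c_mid in the frame of valve_c between 0.1225 and 0.1305 m and angle between bonnet_c_mid's own z axis and vertical below 0.06 rad and x of lever_c_tip in the frame of valve_c below -0.05 m and y of lever_c_tip in the frame of valve_c between -0.026 and 0.026 m))); the robot touches nothing.
It fails at once if a bystander (paste jar, spanner or carton) is shoved more than 5 cm (distance of any of paste_jar_mid, spanner, carton_mid from where it was at the start of the episode above 0.05 m).
Of valve_a, valve_b, valve_c only 2 to 3 are there at a start; the rules pass over those that are not, and their reading is None.
At some moment in a run one of valve_a, valve_b, valve_c may be knocked a few centimetres aside while the robot is not near it.
It also fails if it takes over 210 s, if anything falls off the work surface, if the arm or the gripper's body presses on something with over 40 N, if the wrist force passes 120 N, or if a joint passes its speed limit or range.

## Working session

There is one attempt and no reset: what is moved stays moved. The work goes in short steps, each a Python script; the robot and the scene stay as the last script left them, time stands still between calls to the robot, and variables do not carry over. Pictures are saved under pics/ and viewed, about 12 in all and at most 16, crops included, and the job is handed in when it is done.

```bash
ls; mkdir -p pics; cat > h.py <<'E'
import numpy as np, cv2
from plant import *
from scipy.spatial.transform import Rotation as R
def cam(n):
    return optics.camera(n)
def RT(c):
    a=np.array(c["attitude"],float)
    return (R.from_rotvec(a).as_matrix() if a.shape==(3,) else (a if a.shape==(3,3) else None)), np.array(c["position"],float)
def cloud(c):
    "world xyz per pixel from depth"
    h,w=c["range_z"].shape; u,v=np.meshgrid(np.arange(w),np.arange(h))
    p=cv2.undistortPoints(np.stack([u,v],-1).reshape(-1,1,2).astype(np.float64),np.array(c["camera_matrix"]),np.array(c["dist_coeffs"])).reshape(h,w,2)
    z=c["range_z"].astype(float); X=np.dstack([p[...,0]*z,p[...,1]*z,z]); M,t=RT(c)
    W=X@M.T+t; W[z<=0]=np.nan; return W
def plane(c,uv,z):
    p=cv2.undistortPoints(np.array(uv,float).reshape(-1,1,2),np.array(c["camera_matrix"]),np.array(c["dist_coeffs"])).reshape(-1,2)
    M,t=RT(c); d=np.c_[p,np.ones(len(p))]@M.T
    return t+d*((z-t[2])/d[:,2])[:,None]
def proj(c,P):
    M,t=RT(c); return cv2.projectPoints((np.array(P,float).reshape(-1,3)-t)@M,np.zeros(3),np.zeros(3),np.array(c["camera_matrix"]),np.array(c["dist_coeffs"]))[0].reshape(-1,2)
E
python3 - <<'E'
from h import *
for n in ("top","scene"):
    c=cam(n); cv2.imwrite(f"pics/{n}1.png",cv2.resize(c["frame"],None,fx=1.5,fy=1.5)); print(n,c["position"],c["attitude"],c["camera_matrix"],c["dist_coeffs"])
    np.save(f"{n}1.npy",c,allow_pickle=True)
print(read_t(),read_tcp_rot(),env.tip_extent)
E
```

```text
pics
top [ 0.4517934  -0.03414533  1.15978611] [-2.14349181  2.177541   -0.11414987] [[398.5065527    0.         257.72225123]
 [  0.         398.5065527  196.54513434]
 [  0.           0.           1.        ]] [-0.05858856  0.          0.          0.          0.        ]
scene [1.54521854 0.15043955 1.29072692] [-1.66800437 -1.9913428   0.73464497] [[476.09823491   0.         264.49277683]
 [  0.         476.09823491 195.78948512]
 [  0.           0.           1.        ]] [-0.16464533  0.          0.          0.          0.        ]
0.1 [-2.52284952e+00  1.87067929e+00  2.07670629e-03] 0.011
```

View pics/top1.png

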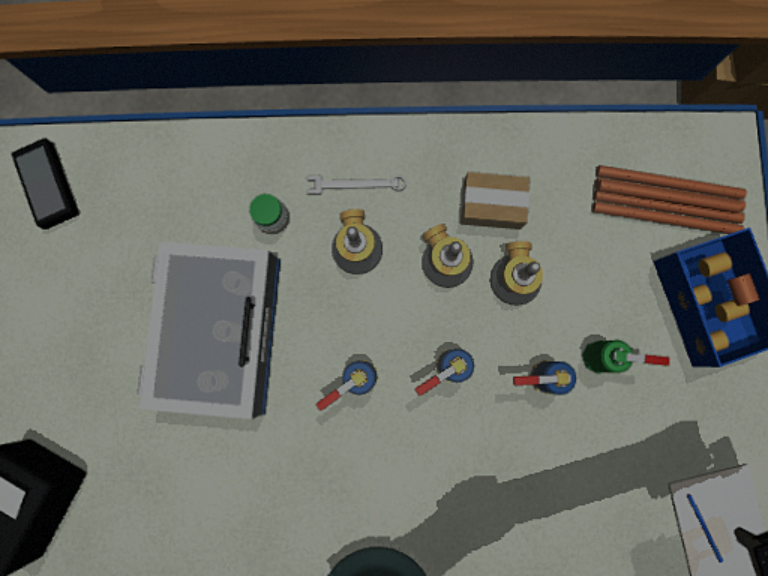

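View pics/scene1.png

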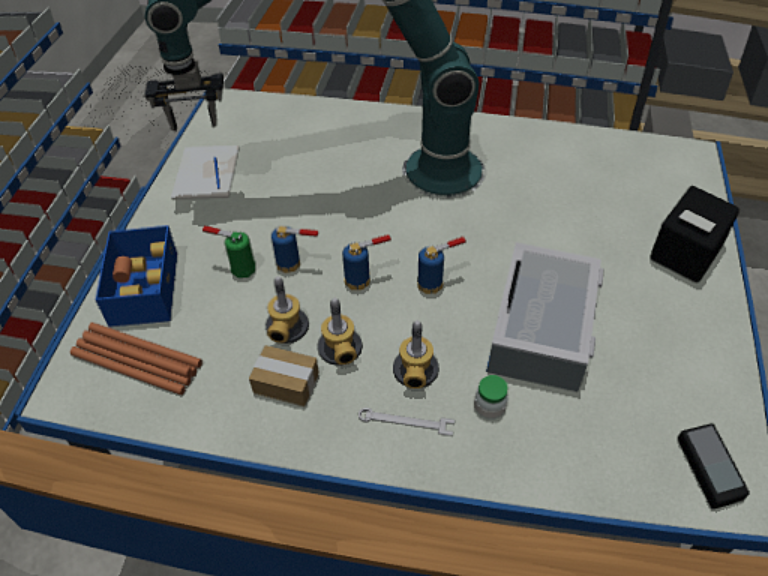

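The top view (1.5x pixels) shows:
- **Cabinet:** at (215,330), with its handle at (247,332) and the hinge on the left.
- **Valves:** three, at (355,243), (448,260) and (518,275).
- **Blue bonnets:** (358,378), (456,365) and (556,378). These match the description. The green look-alike at (610,357) is left alone.
- **Bystanders:** jar (268,213), spanner (355,184) and carton (495,200).

Next I measure with the depth clouds.

```bash
cat >> h.py <<'E'
from scipy.optimize import least_squares
def circ(P,r,guess=None):
    g=P.mean(0) if guess is None else guess
    s=least_squares(lambda c:np.hypot(*(P-c).T)-r,g,loss="soft_l1",f_scale=0.001)
    return s.x, np.median(abs(s.fun)), len(P)
def sel(W,xy,rad,z0,z1):
    m=(np.hypot(W[...,0]-xy[0],W[...,1]-xy[1])<rad)&(W[...,2]>z0)&(W[...,2]<z1); return m
def valve(cams,xy):
    "spindle centre per camera, and outlet direction"
    out=[]
    for c in cams:
        W=cloud(c); m=sel(W,xy,.05,.10,.155); 
        if m.sum()<8: continue
        s,e,n=circ(W[m][:,:2],.010,W[m][:,:2].mean(0))
        for _ in range(2):
            q=sel(W,s,.02,.10,.155); s,e,n=circ(W[q][:,:2],.010,s)
        k=sel(W,s,.085,.035,.072)&(np.hypot(W[...,0]-s[0],W[...,1]-s[1])>.043)
        hsv=cv2.cvtColor(c["frame"],cv2.COLOR_BGR2HSV); k&=(hsv[...,1]>90)&(hsv[...,0]>12)&(hsv[...,0]<35)
        d=W[k][:,:2]-s; a=np.arctan2(*d.mean(0)[::-1]) if k.sum()>5 else np.nan
        out.append([*s,np.degrees(a),e*1e3,n,k.sum()])
    return np.array(out)
def bonnet(cams,xy):
    out=[]
    for c in cams:
        W=cloud(c); hsv=cv2.cvtColor(c["frame"],cv2.COLOR_BGR2HSV)
        bl=(hsv[...,0]>100)&(hsv[...,0]<130)&(hsv[...,1]>100); s=np.array(xy,float)
        for _ in range(3):
            q=sel(W,s,.04,.02,.098)&bl; s,e,n=circ(W[q][:,:2],.030,s)
        k=sel(W,s,.1,.10,.14)&((hsv[...,0]<8)|(hsv[...,0]>172))&(hsv[...,1]>120)
        d=W[k][:,:2]-s; a=np.arctan2(*d.mean(0)[::-1]) if k.sum()>5 else np.nan
        out.append([*s,np.degrees(a),e*1e3,n,k.sum()])
    return np.array(out)
E
python3 - <<'E'
from h import *
np.set_printoptions(precision=4,suppress=True)
cs=[np.load(f"{n}1.npy",allow_pickle=True).item() for n in ("top","scene")]
g=lambda z,l:[plane(cs[0],np.array(p)/1.5,z)[0][:2] for p in l]
for p in g(.15,[(353,236),(453,250),(530,268)]): print("valve",p,"\n",valve(cs,p))
for p in g(.05,[(358,378),(456,365),(556,378)]): print("bonnet",p,"\n",bonnet(cs,p))
c=cs[0];W=cloud(c)
print("cab corners",plane(c,np.array([(162,245),(278,255),(266,412),(143,408)])/1.5,.104))
hm=sel(W,plane(c,[(247/1.5,332/1.5)],.14)[0],.09,.125,.16); print("handle",hm.sum(),W[hm].mean(0)); P=W[hm][:,:2]; print(np.linalg.svd(P-P.mean(0))[2] if len(P) else 0,P.min(0),P.max(0))
print("springs",plane(c,np.array([(236,284),(227,331),(212,381)])/1.5,.081))
for u,v in [(236,284),(227,331),(212,381),(200,300),(330,500)]: print(W[int(v/1.5),int(u/1.5)])
print(env.solve_ik([.4,.3,.2],read_tcp_rot()))
E
```

```text
valve [0.6684 0.0279] 
 [[  0.6747   0.0306   4.9275   0.231   36.     115.    ]
 [  0.6734   0.0287   6.6213   0.8393  65.     120.    ]]
valve [ 0.641  -0.1434] 
 [[  0.6458  -0.146   29.8261   0.3273  33.     118.    ]
 [  0.6451  -0.1477  26.0686   0.8623  69.     105.    ]]
valve [ 0.6078 -0.2745] 
 [[  0.6088  -0.2791   4.7756   0.2142  44.     119.    ]
 [  0.6085  -0.281    5.3849   0.9874  73.      97.    ]]
bonnet [0.4235 0.0272] 
 [[  0.4233   0.0252 123.5248   0.       1.      91.    ]
 [  0.4249   0.0225 122.0914   1.4441 237.      41.    ]]
bonnet [ 0.4444 -0.1539] 
 [[  0.4451  -0.1534 128.2182   0.       1.     109.    ]
 [  0.4436  -0.152  125.2892   1.402  246.      49.    ]]
bonnet [ 0.4172 -0.3382] 
 [[  0.4189  -0.3321  91.2651   0.2304  35.      97.    ]
 [  0.4185  -0.3336  87.6052   1.572  234.      42.    ]]
cab corners [[0.6684 0.3782 0.104 ]
 [0.6459 0.1659 0.104 ]
 [0.3679 0.186  0.104 ]
 [0.3765 0.4053 0.104 ]]
handle 208 [0.5065 0.2135 0.1469]
[[-0.9956  0.0936]
 [-0.0936 -0.9956]] [0.4486 0.2042] [0.5665 0.2249]
springs [[0.5977 0.2473 0.081 ]
 [0.5119 0.2627 0.081 ]
 [0.4221 0.289  0.081 ]]
[0.5953 0.2418 0.1055]
[0.5122 0.2564 0.1074]
[0.4229 0.2813 0.1098]
[0.5665 0.306  0.107 ]
[ 0.1936  0.0859 -0.0015]
[-0.6992  0.2175 -0.0117  1.9654  0.0013  0.9582 -1.9874]
```

```bash
cat >> h.py <<'E'
def down(yaw,tilt=0,axis=None):
    "tool down, jaw axis at world yaw (rad); optional tilt about world axis"
    b=R.from_matrix(np.array([[np.cos(yaw),np.sin(yaw),0],[np.sin(yaw),-np.cos(yaw),0],[0,0,-1]]).T)
    if tilt: b=R.from_rotvec(np.array(axis)*tilt)*b
    return b.as_rotvec()
H=np.array([.5236,.3947,.100]); XH=np.array([.0936,.9956,0]); YH=np.cross([0,0,1],XH); YAWH=np.arctan2(XH[1],XH[0])
def hpos(t): return H+XH*(-.182*np.cos(t)+.0435*np.sin(t))+np.array([0,0,.182*np.sin(t)+.0435*np.cos(t)])
E
python3 - <<'E'
from h import *
for yaw in (YAWH,YAWH-np.pi):
  for k in (0,.2,.4,.6):
    print(round(yaw,2),k,["%.1f"%t for t in np.arange(0,1.8,.2) if env.solve_ik(hpos(t),down(yaw,k*t,YH)) is None])
  print([np.round(env.solve_ik(hpos(t),down(yaw)),2) for t in (0,.8,1.6)])
E
```

```text
1.48 0 []
1.48 0.2 []
1.48 0.4 ['1.6']
1.48 0.6 ['1.4', '1.6']
[array([ 0.35,  0.66, -1.11,  1.85,  0.68,  1.07,  0.45]), array([ 0.16,  0.54, -1.04,  1.63,  0.49,  1.26,  0.5 ]), array([-0.05,  0.86, -1.33,  1.35,  0.83,  1.53,  0.18])]
-1.66 0 []
-1.66 0.2 []
-1.66 0.4 ['1.6']
-1.66 0.6 ['1.4', '1.6']
[array([ 0.21,  0.54, -0.87,  1.86,  0.49,  0.97, -2.54]), array([ 0.25,  0.65, -1.24,  1.62,  0.63,  1.33, -2.76]), array([-1.04,  0.49,  0.43,  1.43, -0.21,  1.27, -2.25])]
```

```bash
python3 - <<'E'
from h import *
K=.25
p=read_tool_pos(); env.move_straight([p[0],p[1],.35])
env.move_pose(hpos(0)+[0,0,.2],down(YAWH)); grip(.4,25)
print("j",np.round(read_joints(),2),read_t())
env.move_straight(hpos(0)+[0,0,.0],.12); print("F",read_wrist_force())
grip(0.0,25); print("open",read_opening(),read_wrist_force())
try:
  for t in np.arange(.12,1.66,.12):
    env.move_straight(hpos(t),.12,down(YAWH,K*t,YH))
    f=read_wrist_force(); print("%.2f"%t,np.round(f,1),round(read_opening(),3))
    if np.linalg.norm(f)>50: print("stop"); break
except env.MotionError as e: print("ME",e)
print(read_t(),np.round(read_joints(),2))
c=cam("scene"); cv2.imwrite("pics/s2.png",c["frame"])
E
```

```text
j [ 0.44  0.43 -1.19  1.62  0.4   1.37  0.67] 5.2833
F [ 0.95390182 -0.00475162 -1.32314645]
open 0.0063593453246172955 [-0.14663974  0.31116476 -0.3125524 ]
0.12 [-0.   0.   0.4] 0.007
0.24 [-0.3 -0.3 -0.1] 0.005
0.36 [-0.9 -0.5 -0.1] 0.003
0.48 [-0.5  0.9  0.3] 0.005
0.60 [ 0.5 -0.4  0.4] 0.007
0.72 [-0.3 -0.9 -0.4] 0.002
0.84 [0.1 0.3 0.2] 0.003
0.96 [-0.2  0.4 -1. ] -0.0
1.08 [-0.6 -1.1  1.1] 0.008
1.20 [ 0.4 -0.2 -0.3] 0.005
1.32 [1.3 0.6 0. ] 0.006
1.44 [ 0.  -0.8 -0.5] 0.003
1.56 [0.4 0.2 0.4] 0.003
12.0917 [-0.45  0.81 -0.82  1.11  0.68  1.81  0.32]
```

View pics/s2.png

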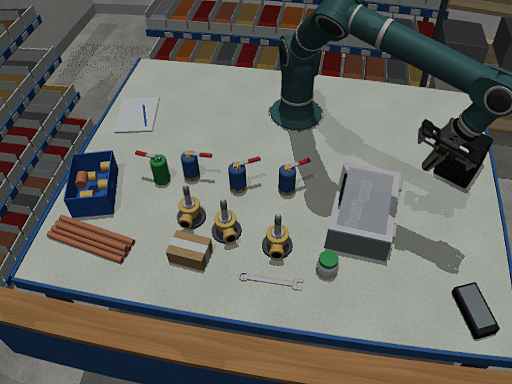

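```bash
python3 - <<'E'
from h import *
c=cam("scene");t=cam("top"); W=cloud(c)
print(read_tool_pos(),proj(c,[read_tool_pos(),hpos(0),[0,0,0]]),proj(t,[read_tool_pos(),hpos(0)]))
m=sel(W,hpos(0),.1,.125,.16); P=W[m]; print(m.sum(),P.mean(0),P.min(0),P.max(0))
u=np.argwhere(m); print(u.min(0),u.max(0))
Wt=cloud(t); m=sel(Wt,hpos(0),.1,.125,.16); u=np.argwhere(m); print(m.sum(),u.min(0),u.max(0),Wt[m].mean(0),Wt[m].max(0))
for f in (t,):
  g=cv2.resize(f["frame"][150:290,85:260],None,fx=4,fy=4); cv2.imwrite("pics/t3.png",g)
E
```

```text
[0.52803274 0.43484512 0.28307536] [[421.48747755 170.37602139]
 [342.38253048 186.38197083]
 [295.80989215 113.17837591]] [[ 51.76933549 209.80732373]
 [163.70728492 221.22571486]]
101 [0.51196809 0.21491122 0.14815447] [0.44551359 0.20567802 0.12655668] [0.56796087 0.22514823 0.15642573]
[173 339] [202 347]
208 [198 159] [244 167] [0.50648406 0.21346184 0.14698376] [0.56633248 0.22424277 0.15392806]
```

View pics/t3.png

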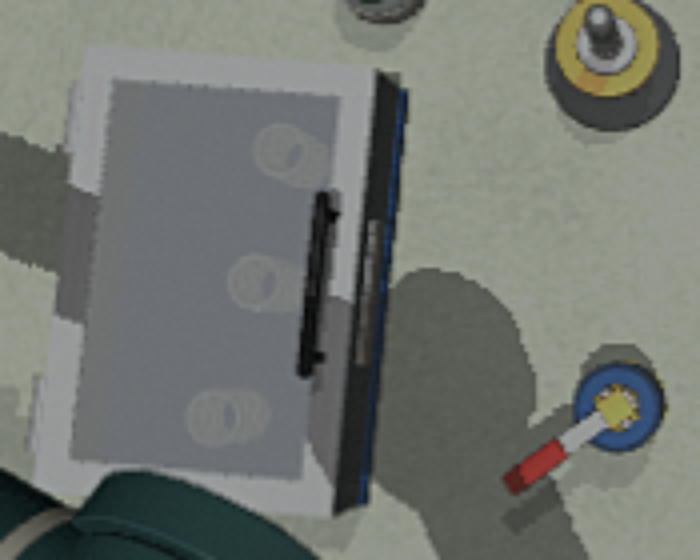

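The door never moved because the grasp closed on nothing. I'll go back and check from close by.

```bash
python3 - <<'E'
from h import *
env.move_straight(hpos(0)+[0,0,.22],.3,down(YAWH)); grip(.5,25)
env.move_straight(hpos(0)+[0,0,.03],.15)
print(read_tool_pos(),hpos(0),R.from_rotvec(read_tcp_rot()).as_matrix().round(3),read_opening(),read_t())
w=cam("wrist"); s=cam("scene"); print(w["position"],w["attitude"])
a=cv2.resize(s["frame"][100:260,290:470],(640,569)); cv2.imwrite("pics/w4.png",np.hstack([cv2.resize(w["frame"],(400,300)),cv2.resize(a,(400,300))]))
E
```

```text
[0.50707711 0.21388954 0.17435722] [0.5065648 0.2135008 0.1435   ] [[ 0.094  0.996  0.001]
 [ 0.996 -0.094  0.001]
 [ 0.001  0.001 -1.   ]] 0.49837208458624616 15.6
[0.42721709 0.22107026 0.35724386] [2.15352767 1.96086479 0.28755891]
```

View pics/w4.png

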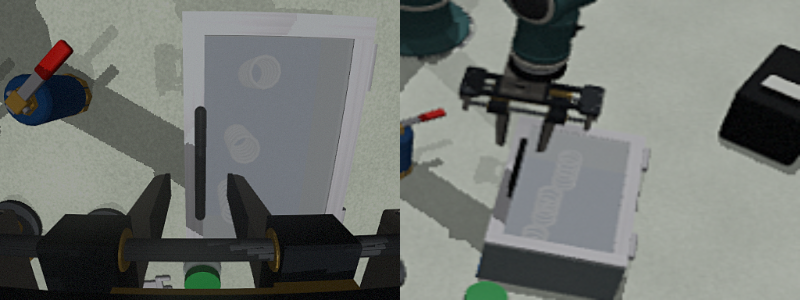

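```bash
python3 - <<'E'
from h import *
w=cam("wrist"); W=cloud(w); p=read_tool_pos()
print("proj tip",proj(w,[p-[0,0,.011],p,hpos(0)]))
print(proj(cam("scene"),[p-[0,0,.011],p]))
for u in (205,211,215,290,297,302):
  print(u,[(v,W[v,u].round(3)) for v in (224,230,240,255)])
m=sel(W,p,.12,.13,.158); print(m.sum(),W[m].mean(0) if m.any() else 0)
s=cam("scene"); S=cloud(s); m=sel(S,p,.08,.158,.25); print("scene hand pts",m.sum(),S[m][:,2].min(),S[m][S[m][:,2]<.2].mean(0))
z=S[m]; print(np.percentile(z[:,2],[0,5,20,50]))
cv2.imwrite("pics/w5.png",cv2.resize(w["frame"],(800,600)))
E
```

```text
proj tip [[254.50931725 220.21745976]
 [254.52249306 226.43475656]
 [254.23371218 210.05367482]]
[[343.15662256 182.40421488]
 [343.57183181 180.09083398]]
205 [(224, array([0.496, 0.184, 0.188])), (230, array([0.496, 0.185, 0.198])), (240, array([0.496, 0.188, 0.213])), (255, array([0.496, 0.19 , 0.229]))]
211 [(224, array([0.495, 0.188, 0.192])), (230, array([0.496, 0.189, 0.199])), (240, array([0.496, 0.191, 0.213])), (255, array([0.502, 0.191, 0.218]))]
215 [(224, array([0.496, 0.19 , 0.19 ])), (230, array([0.496, 0.192, 0.201])), (240, array([0.501, 0.191, 0.202])), (255, array([0.509, 0.19 , 0.205]))]
290 [(224, array([0.536, 0.244, 0.109])), (230, array([0.543, 0.243, 0.108])), (240, array([0.553, 0.243, 0.108])), (255, array([0.568, 0.242, 0.108]))]
297 [(224, array([0.5  , 0.24 , 0.192])), (230, array([0.5  , 0.239, 0.2  ])), (240, array([0.5  , 0.237, 0.213])), (255, array([0.508, 0.237, 0.216]))]
302 [(224, array([0.502, 0.244, 0.188])), (230, array([0.501, 0.242, 0.198])), (240, array([0.5  , 0.24 , 0.213])), (255, array([0.5  , 0.238, 0.23 ]))]
2026 [0.50444713 0.21547187 0.14763304]
scene hand pts 144 0.18766376894968917 [0.51427833 0.20848265 0.19440933]
[0.18766377 0.19337554 0.20538595 0.22442058]
```

View pics/w5.png

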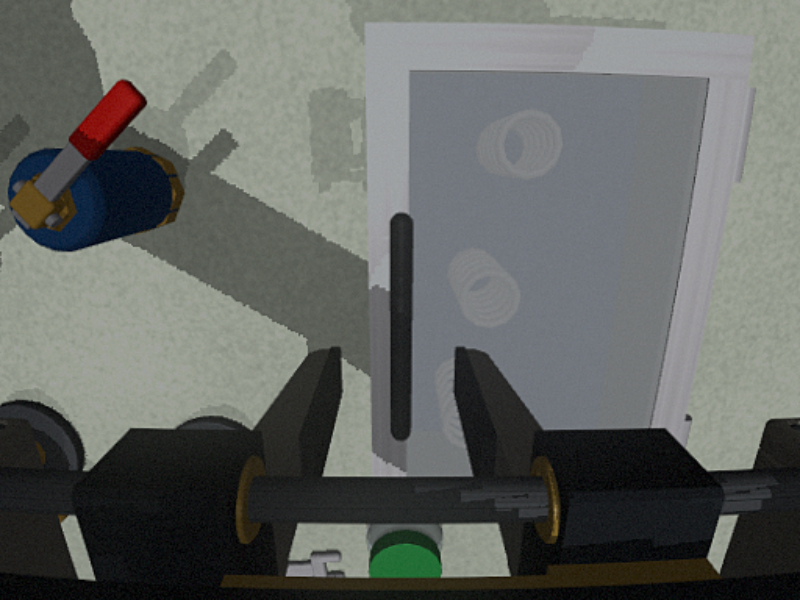

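The fingertips are at z≈0.187 in both the wrist and scene depth. The TCP reading implies 0.163, so the fingers are about 24 mm shorter than stated, and the jaws closed above the bar. I'll put that offset in my helper and retry.

```bash
cat >> h.py <<'E'
DZ=.024
def tz(rot): return R.from_rotvec(rot).as_matrix()[:,2]
def line(p,rot=None,v=.15):
    r=read_tcp_rot() if rot is None else rot
    env.move_straight(np.array(p)+DZ*tz(r),v,rot)
def go(p,rot): env.move_pose(np.array(p)+DZ*tz(rot),rot)
E
python3 - <<'E'
from h import *
bad=[(k,round(t,2)) for k in (0,.15,.25) for t in np.arange(0,1.7,.12) if env.solve_ik(hpos(t)+DZ*tz(down(YAWH,k*t,YH)),down(YAWH,k*t,YH)) is None]; print("bad",bad)
K=.2
line(hpos(0)+[0,0,.006],v=.1); print("F",read_wrist_force())
grip(0.0,25); print("open",read_opening(),read_wrist_force())
if read_opening()>.06:
 try:
  for t in np.arange(.12,1.66,.12):
    line(hpos(t)+[0,0,.006],down(YAWH,K*t,YH),.12)
    f=read_wrist_force(); print("%.2f"%t,np.round(f,1),round(read_opening(),3))
    if np.linalg.norm(f)>50 or read_opening()<.06: print("stop"); break
 except env.MotionError as e: print("ME",e)
print(read_t(),np.round(read_joints(),2))
c=cam("scene"); cv2.imwrite("pics/s6.png",c["frame"])
E
```

```text
bad []
F [ 0.13843045  0.29979183 -0.12187464]
open 0.10918072946597637 [ 0.66580829  5.21803592 -2.64159755]
0.12 [ 2.1  6.8 -2.2] 0.107
0.24 [ 2.1  6.9 -3.9] 0.111
0.36 [ 1.8  7.3 -4.4] 0.11
0.48 [ 1.7  5.3 -4.1] 0.111
0.60 [ 1.5  4.3 -2.9] 0.113
0.72 [ 0.4 -0.1  0. ] 0.109
0.84 [-1.5 -3.1  5. ] 0.11
0.96 [-2.2 -4.5  9.1] 0.108
1.08 [-1.5 -4.2 13.1] 0.108
1.20 [-1.6 -2.2 13.4] 0.111
1.32 [ 0.3  0.4 12. ] 0.108
1.44 [ 1.6  2.3 10.6] 0.112
1.56 [1.6 3.4 8.9] 0.11
21.45 [-0.39  0.76 -0.81  1.2   0.64  1.68  0.32]
```

View pics/s6.png

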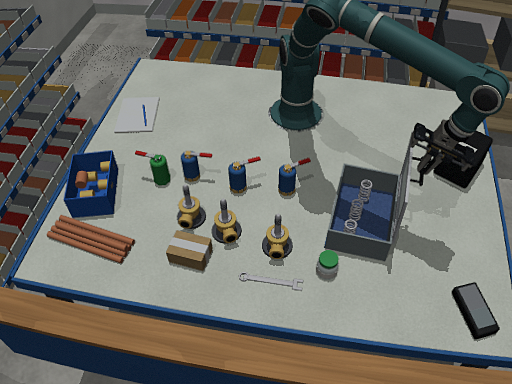

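```bash
cat >> h.py <<'E'
def spring(cams,xy):
    out=[]
    for c in cams:
        W=cloud(c); s=np.array(xy,float)
        for _ in range(3):
            q=sel(W,s,.030,.074,.09); P=W[q][:,:2]
            if len(P)<5: break
            s,e,n=circ(P,.0185,s)
        out.append([*s,e*1e3,n] if len(P)>=5 else [np.nan]*4)
    return np.array(out)
E
python3 - <<'E'
from h import *
np.set_printoptions(precision=4,suppress=True)
grip(.22); p=read_tool_pos(); r=read_tcp_rot(); print("F",read_wrist_force())
env.move_straight(p-.08*tz(r),.15)
p=read_tool_pos(); env.move_straight([p[0],p[1],.42],.3); print(read_wrist_force())
go([.48,-.05,.36],down(np.pi/2)); print(read_t())
cs=[cam("top"),cam("scene"),cam("wrist")]
for i,c in enumerate(cs): np.save(f"o{i}.npy",c,allow_pickle=True)
W=cloud(cs[0]);S=cloud(cs[1])
for g in [(.5977,.2473),(.5119,.2627),(.4221,.289)]: print(spring(cs[:2],g))
for p in [(.6747,.0306),(.6458,-.146),(.6088,-.2791)]: print("v",valve(cs[:2],p))
d=sel(S,[.51,.38],.2,.15,.32)&(S[...,1]>.33); P=S[d]; print("door pts",d.sum(),P.mean(0)); 
for z in (.14,.2,.26): q=P[abs(P[:,2]-z)<.02]; print(z,len(q),np.median(q,0))
i=cs[0]["frame"][150:290,85:260]; cv2.imwrite("pics/t7.png",np.hstack([cv2.resize(i,(400,320)),cv2.resize(cs[2]["frame"],(400,320))]))
E
```

```text
F [-0.4243 -0.1725  0.0721]
[0.3885 0.5162 0.7972]
26.2
[[ 0.6044  0.2539  1.3108 71.    ]
 [ 0.6047  0.2538  1.7809 47.    ]]
[[ 0.5139  0.2709  1.0725 76.    ]
 [ 0.5165  0.2693  1.4352 48.    ]]
[[ 0.4218  0.2983  1.201  80.    ]
 [ 0.4226  0.296   1.5325 50.    ]]
v [[  0.6747   0.0306   4.7329   0.276   34.     116.    ]
 [  0.6737   0.0284   6.7957   1.0501  63.     120.    ]]
v [[  0.6459  -0.146   29.2913   0.2778  31.     120.    ]
 [  0.6449  -0.1478  27.019    0.7157  68.     111.    ]]
v [[  0.609   -0.2793   4.4934   0.2754  44.     119.    ]
 [  0.6079  -0.2816   5.6406   0.8359  69.      96.    ]]
door pts 861 [0.5504 0.399  0.2548]
0.14 27 [0.5679 0.3908 0.1552]
0.2 137 [0.5666 0.3901 0.2007]
0.26 130 [0.5816 0.3879 0.2578]
```

View pics/t7.png

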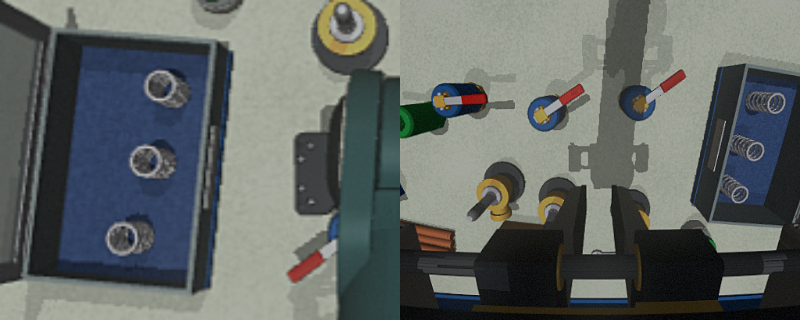

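```bash
python3 - <<'E'
from h import *
np.set_printoptions(precision=4,suppress=True)
w=np.load("o2.npy",allow_pickle=True).item(); W=cloud(w)
M=R.from_rotvec(read_tcp_rot()).as_matrix(); p=read_tool_pos(); T=(W-p)@M
print("cam in tool",(np.array(w["position"])-p)@M)
m=(abs(T[...,0])<.11)&(abs(T[...,1])<.06)&(T[...,2]>-.2)&(T[...,2]<.05); Q=T[m]; print(m.sum())
# lower envelope by jaw coordinate
for a in np.arange(-.10,.1,.01):
    q=Q[(Q[:,0]>=a)&(Q[:,0]<a+.01)]
    if len(q): print("x%.2f"%a, len(q),"zmax %.3f"%np.percentile(q[:,2],99),"y",np.percentile(q[:,1],[2,98]), "z>-.06 y", (np.percentile(q[q[:,2]>-.04][:,1],[2,98]) if (q[:,2]>-.04).sum()>3 else ''))
E
```

```text
cam in tool [-0.0002 -0.0799 -0.1831]
46450
x-0.09 103 zmax -0.101 y [-0.0303  0.0023] z>-.06 y 
x-0.08 2737 zmax -0.102 y [-0.029   0.0113] z>-.06 y 
x-0.07 920 zmax -0.113 y [-0.0259 -0.0187] z>-.06 y 
x-0.06 1524 zmax -0.113 y [-0.0259 -0.0192] z>-.06 y 
x-0.05 1222 zmax -0.113 y [-0.0297 -0.0162] z>-.06 y 
x-0.04 4109 zmax -0.107 y [-0.0309 -0.0148] z>-.06 y 
x-0.03 4737 zmax -0.031 y [-0.0308 -0.0086] z>-.06 y [-0.0089 -0.0079]
x-0.02 6056 zmax -0.018 y [-0.0307  0.0075] z>-.06 y [-0.0094  0.0087]
x-0.01 1727 zmax -0.113 y [-0.0258 -0.0156] z>-.06 y 
x-0.00 1758 zmax -0.112 y [-0.0257 -0.0156] z>-.06 y 
x0.01 6146 zmax -0.018 y [-0.0307  0.0073] z>-.06 y [-0.0094  0.0092]
x0.02 4712 zmax -0.031 y [-0.0309 -0.0086] z>-.06 y [-0.009  -0.0077]
x0.03 4050 zmax -0.107 y [-0.0308 -0.0158] z>-.06 y 
x0.04 1150 zmax -0.113 y [-0.0261 -0.0196] z>-.06 y 
x0.05 1547 zmax -0.113 y [-0.0258 -0.0192] z>-.06 y 
x0.06 938 zmax -0.113 y [-0.026  -0.0186] z>-.06 y 
x0.07 2935 zmax -0.102 y [-0.0293  0.0109] z>-.06 y 
x0.08 79 zmax -0.102 y [-0.0302 -0.0081] z>-.06 y
```

```bash
cat >> h.py <<'E'
YAW=YAWH-np.pi/4
VALVES=[(.6742,.0295),(.6454,-.1469),(.6085,-.2804)]
def findv(i,cams=None):
    cams=cams or [cam("top"),cam("scene")]
    v=valve(cams,VALVES[i]); print("valve",i,v.round(4).tolist())
    ok=v[(v[:,4]>15)&(v[:,3]<2)]; return ok.mean(0)
def pick_spring(xy,yaw=YAW):
    r=down(yaw); go([*xy,.25],r); grip(.66,20); line([*xy,.057],v=.12)
    grip(0,20); o=read_opening(); print("spring grip",o,o*92); line([*xy,.28],v=.2); return o
def lower(xy,z0,z1,step=.01,fmax=10,v=.06):
    "guarded descent; returns z reached"
    z=z0
    base=np.array(read_wrist_force())
    while z>z1+1e-6:
        z=max(z-step,z1); line([*xy,z],v=v)
        f=np.array(read_wrist_force())-base
        if np.linalg.norm(f)>fmax: print("contact z %.4f"%z,f.round(1)); return z
    print("down z %.4f"%z,(np.array(read_wrist_force())-base).round(1)); return z
E
python3 - <<'E'
from h import *
for y in (YAW,YAW-np.pi,YAW-np.pi/2,YAW+np.pi/2):
  print(round(y,2),[[None if q is None else (q[6].round(2),q[5].round(2)) for q in [env.solve_ik(np.array([*xy,z-DZ]),down(y))]] for xy,z in [((.515,.27),.057),((.604,.254),.057),((.422,.297),.057),(VALVES[0],.25),(VALVES[0],.13),(VALVES[1],.25),(VALVES[2],.25)]])
print(pick_spring((.5152,.270)),read_t())
v=findv(0); print(v)
c=cam("wrist"); cv2.imwrite("pics/w8.png",cv2.resize(c["frame"],(640,480)))
E
```

```text
0.69 [[(np.float64(0.38), np.float64(0.69))], [(np.float64(0.51), np.float64(0.79))], [(np.float64(0.17), np.float64(0.61))], [(np.float64(0.83), np.float64(1.16))], [(np.float64(0.89), np.float64(0.95))], [(np.float64(1.15), np.float64(1.16))], [(np.float64(1.4), np.float64(1.18))]]
-2.45 [[(np.float64(2.81), np.float64(0.8))], [(np.float64(2.8), np.float64(1.0))], [(np.float64(2.82), np.float64(0.66))], [(np.float64(-1.89), np.float64(1.4))], [(np.float64(-1.77), np.float64(1.32))], [(np.float64(-1.62), np.float64(1.38))], [(np.float64(-1.41), np.float64(1.39))]]
-0.88 [[(np.float64(-1.04), np.float64(0.72))], [(np.float64(-0.91), np.float64(0.84))], [(np.float64(-1.26), np.float64(0.62))], [(np.float64(-0.64), np.float64(1.19))], [(np.float64(-0.55), np.float64(1.0))], [(np.float64(-0.34), np.float64(1.19))], [(np.float64(-0.1), np.float64(1.21))]]
2.26 [[(np.float64(1.88), np.float64(0.68))], [(np.float64(1.99), np.float64(0.78))], [(np.float64(1.73), np.float64(0.61))], [(np.float64(2.38), np.float64(1.16))], [(np.float64(2.44), np.float64(0.95))], [(np.float64(2.66), np.float64(1.15))], [(np.float64(2.9), np.float64(1.16))]]
spring grip 0.4323005336462149 39.77164909545177
0.4323005336462149 31.8417
valve 0 [[0.6747, 0.0304, 4.9741, 0.3288, 34.0, 117.0], [0.6734, 0.0286, 6.6717, 0.9841, 61.0, 116.0]]
[6.74065575e-01 2.94943140e-02 5.82291258e+00 6.56457218e-01
 4.75000000e+01 1.16500000e+02]
```

View pics/w8.png

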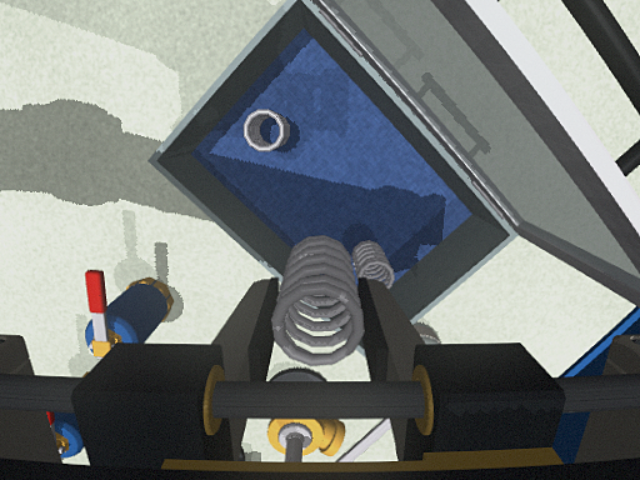

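```bash
cat >> h.py <<'E'
def held_offset():
    "world xy offset of held spring axis from TCP, via wrist depth, and tilt about jaw axis"
    w=cam("wrist"); W=cloud(w); M=R.from_rotvec(read_tcp_rot()).as_matrix(); T=(W-read_tool_pos())@M
    P=T[(abs(T[...,0])<.012)&(abs(T[...,1])<.045)&(T[...,2]>-.075)&(T[...,2]<.04)]
    bins=[]
    for z in np.arange(-.02,.03,.006):
        q=P[(P[:,2]>z)&(P[:,2]<z+.006)&(abs(P[:,0])<.008)]
        if len(q)>5: bins.append([z+.003,np.percentile(q[:,1],3),len(q)])
    b=np.array(bins); print("zmin..",P[:,2].min().round(4),P[:,2].max().round(4)); print(b.round(4).tolist())
    return b
E
python3 - <<'E'
from h import *
b=held_offset()
r=down(YAW); v=VALVES[0]
go([*v,.30],r)
held_offset()
w=cam("wrist"); cv2.imwrite("pics/w9.png",cv2.resize(w["frame"],(640,480))); print(read_t(), read_wrist_force())
E
```

```text
zmin.. -0.0491 0.0265
[[-0.017, 0.0119, 209.0], [-0.011, -0.0201, 200.0], [-0.005, 0.0124, 167.0], [0.001, -0.0201, 158.0], [0.007, -0.0204, 84.0], [0.013, -0.0191, 118.0], [0.019, -0.0203, 90.0], [0.025, -0.0204, 61.0]]
zmin.. -0.0492 0.0256
[[-0.017, 0.0127, 199.0], [-0.011, -0.0197, 201.0], [-0.005, 0.0129, 162.0], [0.001, -0.0196, 156.0], [0.007, -0.0199, 94.0], [0.013, -0.0182, 110.0], [0.019, -0.0199, 89.0], [0.025, -0.0199, 64.0]]
33.2583 [ 0.12297825  0.27476982 -1.63545807]
```

View pics/w9.png

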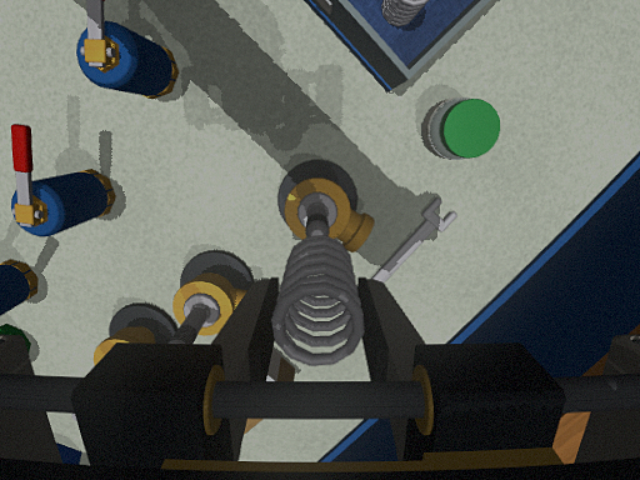

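```bash
cat >> h.py <<'E'
def thread(xy,yaw,zt=.131):
    line([*xy,.235],v=.2)
    z=lower(xy,.235,zt,.012,9,.08); n=0
    offs=[(a*np.cos(t),a*np.sin(t)) for a in (.002,.0035) for t in np.arange(0,6.2,np.pi/3)]
    while z>zt+.003 and n<len(offs):
        # lift off a little, shift a bit and twist, try again
        line([*xy,z+.014 if z>.2 else z+.004],v=.1)
        q=np.add(xy,offs[n]) if z>.195 else np.array(xy)
        yw=yaw+(.2 if n%2 else -.2); line([*q,z+.014 if z>.2 else z+.004],down(yw),.1)
        z=lower(q,z+.004,zt,.008,9,.06); n+=1
        if z<.195: xy=q
    return z,xy
E
python3 - <<'E'
from h import *
v=findv(0)[:2]; print(thread(v,YAW),read_t(),np.array(read_wrist_force()).round(1))
w=cam("scene"); cv2.imwrite("pics/s10.png",cv2.resize(w["frame"][150:290,170:330],(640,560)))
E
```

```text
valve 0 [[0.6734, 0.0289, 6.3943, 1.02, 68.0, 110.0]]
down z 0.1310 [-0.5  0.4 -0.5]
(0.131, array([0.67335841, 0.02885291])) 36.4833 [-0.4  0.4 -1. ]
```

View pics/s10.png

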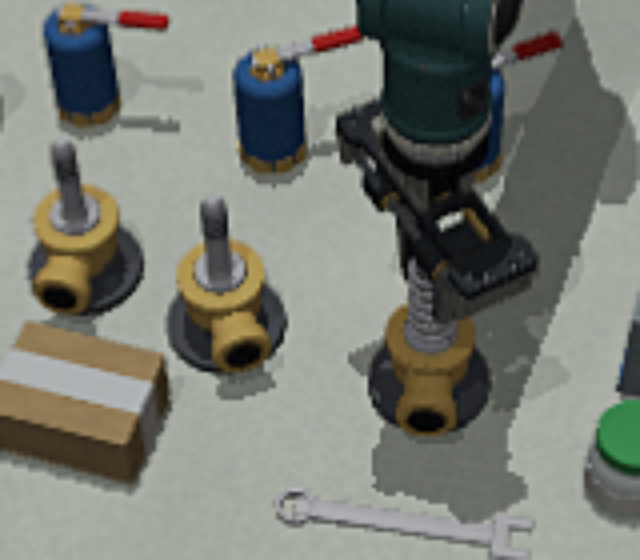

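```bash
python3 - <<'E'
from h import *
def rel():
    grip(.6); p=read_tool_pos(); env.move_straight([p[0],p[1],.30],.2)
rel()
for i,s in ((1,(.6045,.2538)),(2,(.4222,.2970))):
    o=pick_spring(s)
    if abs(o-.432)>.05: print("bad grip"); break
    held_offset(); v=findv(i)[:2]
    go([*v,.30],down(YAW)); z,_=thread(v,YAW); print(i,z,read_t())
    if z>.135: print("stuck"); break
    rel()
p=read_tool_pos(); go([.40,.25,.40],down(YAW))
cs=[cam("top"),cam("scene")]
cv2.imwrite("pics/c11.png",np.hstack([cv2.resize(cs[0]["frame"][130:280,190:400],(400,300)),cv2.resize(cs[1]["frame"][130:290,130:330],(400,300))]))
print(read_t())
E
```

```text
spring grip 0.43593772891901744 40.1062710605496
zmin.. -0.0494 0.0255
[[-0.017, 0.0128, 202.0], [-0.011, -0.0194, 197.0], [-0.005, 0.0134, 174.0], [0.001, -0.0193, 157.0], [0.007, -0.0195, 94.0], [0.013, -0.0182, 100.0], [0.019, -0.0195, 91.0], [0.025, -0.0195, 59.0]]
valve 1 [[0.6458, -0.146, 30.035, 0.2708, 34.0, 118.0], [0.645, -0.1478, 25.0668, 0.9982, 72.0, 116.0]]
down z 0.1310 [ 0.9 -0.   0.6]
1 0.131 47.5833
spring grip 0.42745801359912156 39.326137251119185
zmin.. -0.0496 0.0256
[[-0.017, -0.0188, 164.0], [-0.011, -0.0191, 178.0], [-0.005, -0.0194, 100.0], [0.001, -0.016, 153.0], [0.007, -0.0194, 150.0], [0.013, 0.0146, 106.0], [0.019, -0.0195, 116.0], [0.025, -0.0197, 35.0]]
valve 2 [[0.6088, -0.2794, 4.4277, 0.2395, 43.0, 121.0], [0.6084, -0.2814, 5.4333, 1.0756, 71.0, 96.0]]
down z 0.1310 [ 0.2  0.9 -1. ]
2 0.131 60.175
63.8917
```

View pics/c11.png

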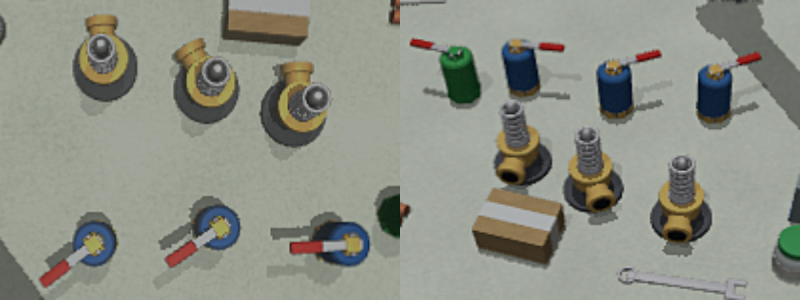

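```bash
cat >> h.py <<'E'
def valve2(i,cams):
    out=[]
    for c in cams:
        W=cloud(c); s=np.array(VALVES[i],float)
        m=sel(W,s,.06,.10,.15)
        if m.sum()<15: continue
        s=W[m][:,:2].mean(0)
        for _ in range(3):
            P=W[sel(W,s,.03,.10,.15)][:,:2]; P=P[np.hypot(*(P-s).T)>.014] if len(P)>30 else P
            s,e,n=circ(P,.0203,s)
        k=sel(W,s,.085,.035,.072)&(np.hypot(W[...,0]-s[0],W[...,1]-s[1])>.043)
        hsv=cv2.cvtColor(c["frame"],cv2.COLOR_BGR2HSV); k&=(hsv[...,1]>90)&(hsv[...,0]>12)&(hsv[...,0]<35)
        d=W[k][:,:2]-s; a=np.arctan2(*d.mean(0)[::-1]) if k.sum()>5 else np.nan
        # tip of spindle: pixels above z=.158
        t=W[sel(W,s,.02,.158,.175)]
        out.append([*s,np.degrees(a),e*1e3,n,k.sum(),*(t[:,:2].mean(0) if len(t) else (np.nan,np.nan))])
    return np.array(out)
BON=[(.424,.0238,122.8),(.4443,-.1527,126.7),(.4187,-.3329,89.5)]
E
python3 - <<'E'
from h import *
np.set_printoptions(precision=4,suppress=True)
cs=[cam("top"),cam("scene")]
for i in range(3): print(valve2(i,cs))
for b in BON: print(bonnet(cs,b[:2]))
for i in range(3):
  a=np.radians(BON[i][2]); y=a+np.pi/2-2*np.pi; f=np.radians([5.6,27,5])[i]-np.pi/2
  for p,yw in (((*BON[i][:2],.066),y),((*VALVES[i],.25),f)):
    q=env.solve_ik(np.array(p)-[0,0,DZ],down(yw)); print(i,None if q is None else q.round(2))
E
```

```text
[[  0.6787   0.0095   1.7746   0.5986  73.     123.       0.6797   0.0096]
 [  0.6734   0.0068   4.7948   1.7754 108.     136.       0.6831   0.0087]]
[[  0.6458  -0.1458  29.4567   0.9332  67.     117.       0.6443  -0.1459]
 [  0.6405  -0.1488  24.991    1.3199 104.     125.       0.6476  -0.1465]]
[[  0.6092  -0.2809   6.1685   1.2621  91.     116.       0.6087  -0.278 ]
 [  0.6049  -0.2837   7.5914   2.1399  97.     109.       0.6126  -0.2805]]
[[  0.4273   0.0254 126.7013   0.2353   7.      90.    ]
 [  0.4247   0.0226 122.4789   1.3136 235.      47.    ]]
[[  0.4443  -0.1527 124.9294   0.       1.     105.    ]
 [  0.4434  -0.1519 120.7591   1.546  241.      46.    ]]
[[  0.419   -0.3323  91.3734   0.2148  31.      95.    ]
 [  0.4184  -0.334   88.3727   1.6212 229.      42.    ]]
0 [-1.13  0.85  1.34  2.3  -1.09  0.97 -1.63]
0 [-0.74  0.67  1.02  1.56 -0.59  1.25 -1.1 ]
1 [-0.69  0.93  1.34  2.2  -1.12  1.05 -1.2 ]
1 [-0.61  0.84  1.34  1.6  -0.83  1.38 -0.27]
2 [-0.29  1.02  1.34  2.05 -1.15  1.14 -1.55]
2 [-0.39  0.85  1.34  1.58 -0.84  1.39 -0.45]
```

Valve 0 has been knocked about 20 mm, with its spring on it, to about (0.678, 0.009). I'll pick the first bonnet and check how it sits in the hand.

```bash
cat >> h.py <<'E'
def pick_bonnet(x,y,a):
    yaw=np.radians(a)+np.pi/2-2*np.pi; go([x,y,.26],down(yaw)); grip(1.0,40); line([x,y,.068],v=.12)
    grip(0,40); o=read_opening(); print("bonnet grip",o*92); line([x,y,.29],v=.15); return o,yaw
def held_bonnet():
    w=cam("wrist"); W=cloud(w); M=R.from_rotvec(read_tcp_rot()).as_matrix(); T=(W-read_tool_pos())@M
    hsv=cv2.cvtColor(w["frame"],cv2.COLOR_BGR2HSV); bl=(hsv[...,0]>100)&(hsv[...,0]<130)&(hsv[...,1]>100)
    q=T[bl&(abs(T[...,0])<.04)&(abs(T[...,1])<.06)&(T[...,2]>-.07)&(T[...,2]<.04)]
    near=[]
    for z in np.arange(-.05,.035,.012):
        b=q[(q[:,2]>z)&(q[:,2]<z+.012)]
        if len(b)>30: s,e,n=circ(b[:,:2],.030,np.zeros(2)); near.append([z,*s,e*1e3,n])
    rd=((hsv[...,0]<8)|(hsv[...,0]>172))&(hsv[...,1]>120)&(abs(T[...,0])<.05)&(abs(T[...,1])<.11)&(T[...,2]<-.05)&(T[...,2]>-.12)
    r=T[rd].mean(0) if rd.sum()>5 else None
    print(np.round(near,4).tolist(),"red",r,rd.sum()); return w,near,r
E
python3 - <<'E'
from h import *
o,yaw=pick_bonnet(.4255,.0238,124.5)
w,n,r=held_bonnet(); cv2.imwrite("pics/w12.png",cv2.resize(w["frame"],(640,480))); print(read_t(),read_wrist_force(),yaw)
E
```

```text
bonnet grip 60.20531421742873
[[-0.05, -0.0004, -0.0016, 0.1471, 627.0], [-0.038, -0.0004, -0.0016, 0.1497, 466.0], [-0.026, -0.0005, -0.0016, 0.1183, 364.0], [-0.014, -0.0005, -0.0016, 0.1307, 277.0], [-0.002, -0.0005, -0.0016, 0.1388, 205.0], [0.01, -0.0006, -0.0016, 0.1198, 166.0], [0.022, -0.0006, -0.0016, 0.1495, 44.0]] red [ 0.0161672   0.00032214 -0.09691384] 62
70.9917 [ 0.97260768 -0.34480697 -3.87822004] -2.5394540616517496
```

View pics/w12.png

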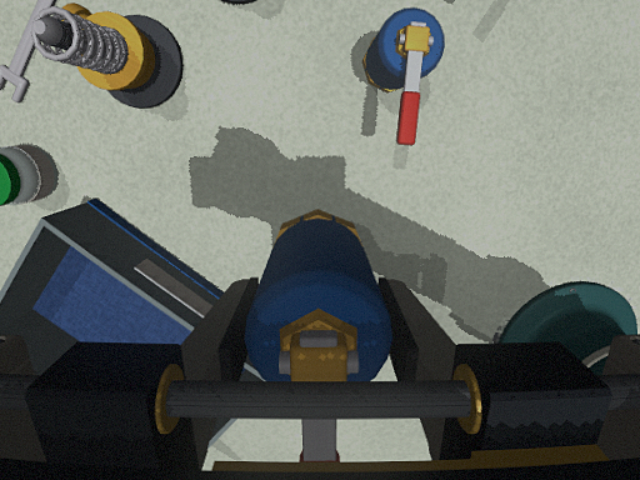

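```bash
cat >> h.py <<'E'
def place_bonnet(xy,outdeg,off,zt=.1425):
    yaw=np.radians(outdeg-90); r=down(yaw); o=R.from_rotvec(r).as_matrix()@np.array([0,off,0])
    p=np.array(xy)-o[:2]; go([*p,.29],r); line([*p,.25],v=.15)
    z=lower(p,.25,zt,.012,9,.08)
    offs=[(a*np.cos(t),a*np.sin(t)) for a in (.002,.0035) for t in np.arange(0,6.2,np.pi/3)]; n=0; q=p
    while z>zt+.003 and n<len(offs):
        line([*q,z+.008],v=.1); q=p+offs[n]; line([*q,z+.008],v=.1); z=lower(q,z+.008,zt,.008,9,.06); n+=1
    return z
E
python3 - <<'E'
from h import *
np.set_printoptions(precision=4,suppress=True)
cs=[cam("top"),cam("wrist")]; v=valve2(0,cs); print(v)
print(place_bonnet((.678,.0093),3.3,-.0016),read_t(),np.array(read_wrist_force()).round(1))
E
```

```text
[[  0.6788   0.0098   1.2247   0.6651  66.     123.       0.6795   0.0098]
 [  0.6806   0.0084 -15.6309   1.1195 957.     144.       0.6788   0.0072]]
down z 0.1425 [ 3.3 -0.2 -1.6]
0.1425 75.5083 [ 3.   0.5 -5.2]
```

```bash
python3 - <<'E'
from h import *
np.set_printoptions(precision=4,suppress=True)
def rel():
    grip(.82); p=read_tool_pos(); env.move_straight([p[0],p[1],.27],.15); print("rel F",np.array(read_wrist_force()).round(1))
rel()
for i,b,out in ((1,(.4442,-.1525,124.8),27.2),(2,(.4187,-.3331,89.7),5.8)):
    o,yaw=pick_bonnet(*b)
    if abs(o*92-60.2)>3: print("bad grip",o); break
    w,n,r=held_bonnet(); off=np.median(np.array(n)[:,2])
    v=valve2(i,[cam("top"),cam("scene")]); print(v)
    t=v[0,:2]-[.0002,.0006]; d=np.hypot(*(t-VALVES[i])); xy=VALVES[i] if d<.004 else t; print("shift",d,xy)
    if d>.004: out=v[:,2].mean()
    z=place_bonnet(xy,out,off); print(i,z,read_t(),np.array(read_wrist_force()).round(1))
    if z>.1455: print("stuck"); break
    rel()
go([.42,.2,.42],down(np.radians(-60)))
cs=[cam("top"),cam("scene")]
cv2.imwrite("pics/c13.png",np.hstack([cv2.resize(cs[0]["frame"][110:260,170:400],(400,300)),cv2.resize(cs[1]["frame"][130:290,130:330],(400,300))]))
print(read_t())
E
```

```text
rel F [-0.2 -0.3 -1.3]
bonnet grip 60.23279508114453
[[-0.05, -0.0005, 0.0002, 0.1442, 583.0], [-0.038, -0.0005, 0.0002, 0.1318, 433.0], [-0.026, -0.0006, 0.0002, 0.135, 313.0], [-0.014, -0.0007, 0.0002, 0.1531, 214.0], [-0.002, -0.0007, 0.0002, 0.1259, 164.0], [0.01, -0.0008, 0.0002, 0.1144, 131.0], [0.022, -0.0008, 0.0002, 0.1219, 41.0]] red [ 0.0036 -0.0011 -0.1031] 61
[[  0.6455  -0.1461  29.7384   1.0389  70.     120.       0.6449  -0.1458]
 [  0.6411  -0.1485  25.5376   1.8164 101.     120.       0.6463  -0.1483]]
shift 0.0002547394489545311 (0.6454, -0.1469)
down z 0.1425 [-0.2  0.1 -0.7]
1 0.1425 87.1167 [-0.3  0.7 -3.2]
rel F [ 0.5  0.1 -0.3]
bonnet grip 60.02015144760519
[[-0.05, -0.0009, 0.0018, 0.1565, 640.0], [-0.038, -0.0009, 0.0017, 0.1467, 507.0], [-0.026, -0.001, 0.0017, 0.1387, 357.0], [-0.014, -0.001, 0.0018, 0.1322, 265.0], [-0.002, -0.001, 0.0017, 0.1364, 156.0], [0.01, -0.001, 0.0017, 0.1145, 153.0], [0.022, -0.0011, 0.0017, 0.1096, 42.0]] red [ 0.0048 -0.0032 -0.099 ] 66
[[  0.6089  -0.2809   6.1863   1.0433  98.     119.       0.6083  -0.2785]
 [  0.6046  -0.2834   7.2074   1.7486  95.     105.       0.6097  -0.2812]]
shift 0.0011555592259825831 (0.6085, -0.2804)
down z 0.1425 [-0.3 -0.4 -1.8]
2 0.1425 98.775 [-0.1 -0.1 -4.5]
rel F [-0.3 -0.4  0. ]
102.375
```

View pics/c13.png

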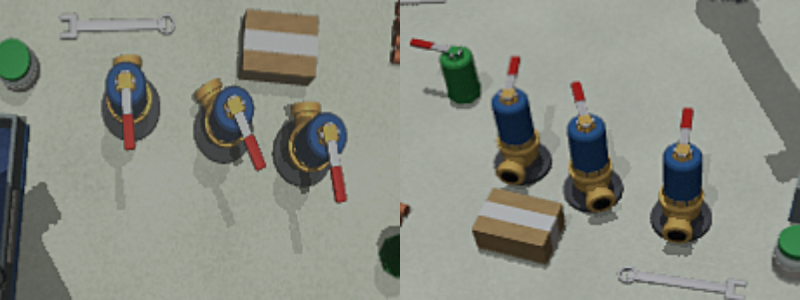

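```bash
python3 - <<'E'
from h import *
np.set_printoptions(precision=4,suppress=True)
K=.2; t0=1.56; r=down(YAWH,K*t0,YH); p=hpos(t0)+[0,0,.006]
grip(.22,25); go(p-.15*tz(r),r); line(p-.08*tz(r),v=.2); line(p,v=.08); print("F",np.array(read_wrist_force()).round(1))
grip(0,25); print("open",read_opening())
if read_opening()>.08:
  for t in [*np.arange(1.44,-.01,-.12),-.02]:
    t=max(t,-.02); line(hpos(t)+[0,0,.006 if t>0 else .004],down(YAWH,K*t,YH),.12)
    f=np.array(read_wrist_force())
    if np.linalg.norm(f)>40 or read_opening()<.06: print("stop",t,f,read_opening()); break
  print("t",t,f.round(1),read_opening())
print(read_t())
grip(.4); q=read_tool_pos(); env.move_straight([q[0],q[1],.30],.15)
go([.42,.02,.42],down(np.pi/2)); cs=[cam("top"),cam("scene")]
for c in cs:
    W=cloud(c); m=sel(W,hpos(0),.1,.125,.17); print("handle",m.sum(),W[m].mean(0),W[m].max(0))
    f=W[sel(W,[.51,.29],.2,.09,.125)]; f=f[(abs((f-H)@XH+.1)<.098)&(abs((f-H)@YH)<.14)]; x=(f-H)@XH; a=np.polyfit(x,f[:,2],1); print("door slope",a,len(f))
for i,v in enumerate([(.678,.0093),*VALVES[1:]]):
    for c in cs:
        W=cloud(c); hsv=cv2.cvtColor(c["frame"],cv2.COLOR_BGR2HSV); bl=(hsv[...,0]>100)&(hsv[...,0]<130)&(hsv[...,1]>100); s=np.array(v)
        for _ in range(3): P=W[sel(W,s,.04,.09,.172)&bl]; s,e,n=circ(P[:,:2],.03,s)
        k=sel(W,s,.1,.17,.21)&((hsv[...,0]<8)|(hsv[...,0]>172))&(hsv[...,1]>120); d=W[k].mean(0)-[*s,0]
        topz=np.median(W[sel(W,s,.028,.172,.186)&bl][:,2]) if (sel(W,s,.028,.172,.186)&bl).any() else np.nan
        k2=sel(W,s,.085,.035,.068)&(np.hypot(W[...,0]-s[0],W[...,1]-s[1])>.043)&(hsv[...,1]>90)&(hsv[...,0]>12)&(hsv[...,0]<35); o=W[k2].mean(0)[:2]-s
        print(i,s,round(e*1e3,2),n,"lever deg %.1f z %.4f"%(np.degrees(np.arctan2(d[1],d[0])),d[2]),"outlet %.1f"%np.degrees(np.arctan2(o[1],o[0])),"top",topz)
cv2.imwrite("pics/f14.png",np.hstack([cv2.resize(cs[0]["frame"],(400,300)),cv2.resize(cs[1]["frame"],(400,300))]))
E
```

```text
Traceback (most recent call last):
  File "h.py", line 65, in go
    def go(p,rot): env.move_pose(np.array(p)+DZ*tz(rot),rot)
                   ~~~~~~~~~~~~~^^^^^^^^^^^^^^^^^^^^^^^^^^^^
plant.MotionError: the arm cannot take that pose within its joint ranges
```

```bash
cat > close.py <<'E'
from h import *
np.set_printoptions(precision=4,suppress=True)
K=.2; t0=1.56; r=down(YAWH,K*t0,YH); p=hpos(t0)+[0,0,.006]; a=p-.08*tz(r)
for h in (.06,.04,.02,0):
    try: go(a+[0,0,h],r); print("above",h); break
    except env.MotionError: pass
line(a,v=.2); line(p,v=.08); print("F",np.array(read_wrist_force()).round(1))
grip(0,25); print("open",read_opening())
if read_opening()>.08:
  for t in [*np.arange(1.44,-.01,-.12),-.02]:
    t=max(t,-.02); line(hpos(t)+[0,0,.006 if t>0 else .004],down(YAWH,K*t,YH),.12)
    f=np.array(read_wrist_force())
    if np.linalg.norm(f)>40 or read_opening()<.06: print("stop",t,f,read_opening()); break
  print("t",t,f.round(1),read_opening())
print(read_t())
grip(.4); q=read_tool_pos(); env.move_straight([q[0],q[1],.30],.15)
go([.42,.02,.42],down(np.pi/2))
E
cat > chk.py <<'E'
from h import *
np.set_printoptions(precision=4,suppress=True)
cs=[cam("top"),cam("scene")]
for c in cs:
    W=cloud(c); m=sel(W,hpos(0),.1,.125,.17); print("handle",m.sum(),W[m].mean(0),W[m].max(0))
    f=W[sel(W,[.51,.29],.2,.09,.125)]; f=f[(abs((f-H)@XH+.1)<.098)&(abs((f-H)@YH)<.14)]; x=(f-H)@XH; a=np.polyfit(x,f[:,2],1); print("door slope",a,len(f))
for i,v in enumerate([(.678,.0093),*VALVES[1:]]):
    for c in cs:
        W=cloud(c); hsv=cv2.cvtColor(c["frame"],cv2.COLOR_BGR2HSV); bl=(hsv[...,0]>100)&(hsv[...,0]<130)&(hsv[...,1]>100); s=np.array(v)
        for _ in range(3): P=W[sel(W,s,.04,.09,.172)&bl]; s,e,n=circ(P[:,:2],.03,s)
        k=sel(W,s,.1,.17,.21)&((hsv[...,0]<8)|(hsv[...,0]>172))&(hsv[...,1]>120); d=W[k].mean(0)-[*s,0]
        q=sel(W,s,.028,.172,.186)&bl; topz=np.median(W[q][:,2]) if q.any() else np.nan
        k2=sel(W,s,.085,.035,.068)&(np.hypot(W[...,0]-s[0],W[...,1]-s[1])>.043)&(hsv[...,1]>90)&(hsv[...,0]>12)&(hsv[...,0]<35); o=W[k2].mean(0)[:2]-s
        print(i,s,round(e*1e3,2),n,"lever deg %.1f z %.4f"%(np.degrees(np.arctan2(d[1],d[0])),d[2]),"outlet %.1f"%np.degrees(np.arctan2(o[1],o[0])),"top",topz)
cv2.imwrite("pics/f14.png",np.hstack([cv2.resize(cs[0]["frame"],(400,300)),cv2.resize(cs[1]["frame"],(400,300))]))
print(read_t())
E
python3 close.py && python3 chk.py
```

```text
above 0.06
F [0.3 0.6 1.2]
open 0.10664841591465903
t -0.02 [-5.   3.7 18.1] 0.11081528187806232
111.775
handle 183 [0.5128 0.213  0.1471] [0.5664 0.2241 0.1514]
door slope [0.0035 0.1074] 6992
handle 101 [0.5131 0.2148 0.1481] [0.5695 0.2251 0.1554]
door slope [-0.0038  0.1082] 3813
0 [0.6787 0.0106] 0.48 13 lever deg -175.4 z 0.1942 outlet -2.6 top 0.17808212974197962
0 [0.6762 0.0088] 0.94 291 lever deg -176.0 z 0.1951 outlet 2.6 top 0.17919302028243989
1 [ 0.6458 -0.1449] 1.06 4 lever deg -156.4 z 0.1942 outlet 29.1 top 0.17866920493937882
1 [ 0.6423 -0.1481] 1.03 283 lever deg -155.7 z 0.1958 outlet 25.3 top 0.17909377312238628
2 [ 0.608  -0.2805] 0.0 2 lever deg -173.5 z 0.1946 outlet 6.4 top 0.17864095904561894
2 [ 0.6065 -0.2823] 1.23 281 lever deg -174.1 z 0.1953 outlet 6.6 top 0.1797167173004719
114.7167
```

View pics/f14.png

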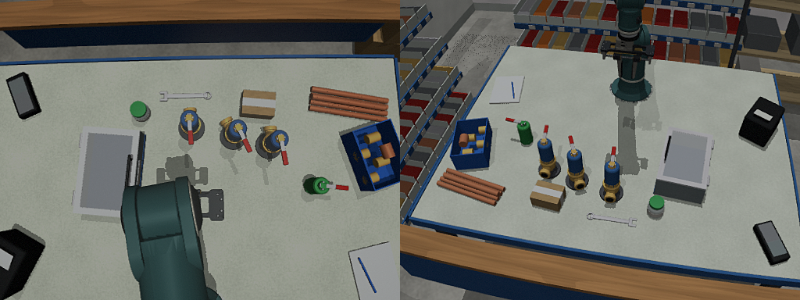

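```bash
python3 -c "
from h import *
env.dwell(.3); print(job.hand_in(), read_t())"
```

```text
the job is handed in; nothing more can be done
the job is handed in; nothing more can be done
```

I made up all three valves, each with a spring and a blue bonnet on it, shut the cabinet door, and handed the job in just after 115 s on the robot's clock. No verdict came back.

**What was done:** I swung the door up by its handle to about 1.56 rad. Each spring went over its spindle onto the plate without snagging, and each bonnet went down with its lever away from the outlet. I then brought the door back down by the handle.

**Last checks:**
- **Door:** its slope measured about 0.004 rad, so it is shut.
- **Bonnet tops:** they measured 178 to 180 mm, against 179 mm when fully down.
- **Levers:** they were within about 7° of straight away from the outlet.
- **Bystanders and green look-alike:** the robot never went to them, and they look unmoved in the last pictures; I did not measure this.
- **Springs:** I could not see them under the bonnets at the end. I saw all three on their spindles before covering them.

**What disagreed or went wrong:**
- **Gripper reach:** the fingertips are about 24 mm shorter than the stated tool frame, so my first door grasp closed above the bar. I corrected for it after that.
- **Valve knocked:** the valve nearest the cabinet was pushed about 20 mm aside after its spring was on. I measured it again before fitting its bonnet.
- **Camera readings:** the top and scene cameras differed by 2 to 5 mm on the final bonnet positions, and by up to 5° on the outlet directions. That spread is close to the 6 mm sideways limit, so I relied more on the smooth descent and the seated heights.

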